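# Sort the pieces of a dismantled distillation rig in the fume hood

## Robot

A 7-joint arm with a two-finger parallel gripper is mounted at the origin on the work surface. World frame = base frame: x ahead of the robot, y to its left, z up, the work surface at z = 0. Lengths are in m, angles in degrees, forces in N, time in s.
With the tool pointing down it reaches from about 0.4 to 0.9 m from the base axis. Payload 5.6 kg.
Tool frame: the origin (TCP) lies at the centre of the arm's flange, where the gripper is bolted on; the fingertips stand 190 mm ahead of it and the grasp point (between the pads) lies 171 mm ahead of it; z points along the fingers, x is the direction in which the jaws open and shut, and the axes are right-handed (so a half turn about z gives the same grasp; the last joint's range is limited). The gripper opens to 92 mm and grips with 3 to 60 N. Pads are 20 mm wide; open, the fingers measure 128 mm over their backs; the gripper's body (75 mm by 189 mm) begins 69 mm behind the grasp point.
Start: joints at [74.198, 26.786, -0.665, 91.828, 0.344, 61.387, -3.226], TCP at [0.15, -0.632, 0.405] pointing down, gripper open.
Joint ranges: [-144.91, 144.91], [-17.63, 115.5], [-89.93, 88.59], [15.96, 139.68], [-74.01, 254.01], [8.47, 105.57], [-167.45, 167.45]. Speed limits (degrees/s): [147.25, 147.25, 180, 180, 180, 180, 180].

## Interface

Orientations are given as a 3x3 rotation matrix whose columns are the frame's x, y, z axes.
In Python, from rig import monitor, cams, ctrl gives the robot as it stands. The module is installed in compiled form; this text tells all that it offers.
- The arm moves only by the tool step_arm, never from a script. Its argument "plan" is a list of rows, each an object with "offset": the shift along the tool's x, y, z in m, a list of three; "rot": the turn, a rotation vector about the tool's x, y, z in rad, a list of three. In form: [{"offset": [tx, ty, tz], "rot": [ax, ay, az]}, ...]. A call has 1 to 12 rows; each row shifts and turns the pose as measured when the row begins, along the tool's axes as they then stand; what a row does not reach is not made up. A row lasts 1/8 s, in which the tool goes at most 62.5 mm and 10.7 degrees, less where a joint would pass 70% of its speed; a pose out of reach is approached as far as the arm can. A call is refused whole if a number of a shift passes 0.0625 or a number of a turn 0.188, either way. A call with a gripper value outside its range is refused whole. "gripper" is the finger opening in m, from 0 to 0.0919, set as the call begins (left out, the last holds). The fingers move at their own pace and stop on an object; the grip force is fixed at half the most. Time passes only in rows, so rows that do not move let the fingers close. It gives the time, the measured TCP pose, the force and the opening at its end, in the units of the state.
- monitor.state(): the state, without advancing time (a new reading comes with each control period).
- cams.get_image(name): name is "scene" or "top" or "wrist"; returns (picture, depth): 384x512x3 uint8, blue, green, red; 384x512 float32, m along the optical axis (not along the pixel's ray), 0 where there is no reading.
- cams.camera_params(name): a dict with "camera_matrix" (3x3 intrinsics, pixels), "world_from_camera" (4x4, takes a point from camera to world coordinates). Camera axes: x right, y down, z forward; pixel columns grow to the right and rows downward; lengths in m; the calibration is good to about 2 mm. A picture is of the moment at which its call begins: read the wrist's pose just before it. camera_params takes no time and is no camera call; for the wrist camera it gives the pose at the moment of the call.
- ctrl.finish_job(): hands the job in, once; it reports no verdict.
The state is a dict: "time": time; "qpos": joint angles; "qd": joint speeds; "tau": joint torques, N m; "position": TCP position; "tcp_rot": TCP orientation; "ft_force": force on the tool from outside, world axes, zero at the start; "moment": the same for the moment, N m; "opening": finger opening in m.
Only numpy, scipy, OpenCV 4.12 (cv2) and the standard library are available. Lean on these libraries where they do the work, as an engineer would, in place of code of your own. Each camera call takes 0.05 s, during which the arm holds its last target. There are 200 camera calls.

## Task

The distillation rig has been taken down; sort its pieces into their places on the bench. Stand the two small sample bottles upright in the two-bay tray, one in each bay, stand the two rubber stoppers wide end down side by side on the floor of the round dish, and lay the clamp boss on the floor of the plain steel tray, wholly inside it. Leave the beaker and the conical flask standing where they are.

Things in the scene. Friction and masses are not known exactly. Their poses are not given: they have to be found in the camera images.
- bottle_a_mid (a point): small white plastic sample bottle with a black screw cap, standing upright: round body 44 mm in diameter up to 52 mm high, then a shoulder and a 32 mm cap, 75 mm high in all, about 70 g. The point is on its axis half-way up (37.5 mm above its underside); z points to the cap. Grip it round the body, about 40 to 45 mm above its underside. The two bottles are alike
- bottle_b_mid (a point): small white plastic sample bottle with a black screw cap, standing upright: round body 44 mm in diameter up to 52 mm high, then a shoulder and a 32 mm cap, 75 mm high in all, about 70 g. The point is on its axis half-way up (37.5 mm above its underside); z points to the cap. Grip it round the body, about 40 to 45 mm above its underside. The two bottles are alike
- stopper_a_mid (a point): dark grey rubber stopper, a plain cone frustum standing on its wide end: 44 mm in diameter at the base, 36 mm at the top, 45 mm high, about 60 g. The point is on its axis half-way up (22.5 mm above its underside); z points to the narrow end. Grip it in the upper half, about 32 mm above its underside. The two stoppers are alike
- stopper_b_mid (a point): dark grey rubber stopper, a plain cone frustum standing on its wide end: 44 mm in diameter at the base, 36 mm at the top, 45 mm high, about 60 g. The point is on its axis half-way up (22.5 mm above its underside); z points to the narrow end. Grip it in the upper half, about 32 mm above its underside. The two stoppers are alike
- boss_mid (a point): steel clamp boss (rod holder), lying flat: a slotted block 44 mm long (its x), 28 mm wide (its y) and 30 mm high, with a dark thumb screw out of each x end, 70 mm long over the screws; about 150 g. The point is its centre, 15 mm above its underside. Grip it across its y, over the 28 mm width, about 24 mm above its underside (the fingers clear the surface it lies on). At the start its x is within 0.5 rad of world x
- bay_tray: fixed grey plastic tray with two square bays side by side, 165 mm long (its x), 85 mm wide (its y), walls 25 mm high and 5 mm thick, floor 4 mm thick. Origin: centre of its underside. One 5 mm dividing wall across the middle makes two bays, each about 75 mm square inside, centred at x = +40 mm and x = -40 mm, y = 0. At the start it lies with its x within 0.35 rad of world x
- steel_tray: fixed plain rectangular steel tray with no divider, 150 mm (its x) by 130 mm (its y), walls 15 mm high and 3 mm thick, floor 4 mm thick. Origin: centre of its underside. At the start it lies with its x within 0.35 rad of world x
- dish: fixed round white porcelain dish, straight-sided, 160 mm outer diameter, 22 mm high, wall and floor 4 mm thick (152 mm inside, room for the two stoppers side by side). Origin: centre of its underside
- beaker_mid (a point): empty glass beaker, a bystander: 50 mm in diameter, 62 mm high, loose and light; it stands between the things, roughly 0.1 m from its neighbours along world x, so fingers that close along world y clear it. The point is on its axis, half-way up; z up
- flask_mid (a point): small conical flask of pale greenish glass, a bystander: 54 mm in diameter at the base, narrow neck, 70 mm high, loose and light; it stands between the things, roughly 0.1 m from its neighbours along world x, so fingers that close along world y clear it. The point is on its axis, half-way up; z up
Things that resemble listed ones, but are neither listed nor needed, are in the scene too. What is shaped like the part that bears bottle_a_mid but yellow is not meant. Of the things that look like the bay_tray, the larger one is meant.

How it is judged (in metres and radians):
At the end, for the whole second after the job is handed in: Bottles upright on the two-bay tray's floor, one per bay (within 18 mm); stoppers wide end down on the dish's floor, within 56 mm of its centre; boss on the steel tray's floor, within 60 mm (x) and 50 mm (y) of its centre; all released, at rest; beaker and flask upright within 25 mm of their start (y of bottle_a_mid in the frame of bay_tray between -0.019 and 0.019 m and z of bottle_a_mid in the frame of bay_tray between 0.036 and 0.047 m and angle between each of bottle_a_mid, bottle_b_mid's own z axis and vertical below 0.12 rad and horizontal distance between each of stopper_a_mid, stopper_b_mid and dish below 0.056 m and angle between each of stopper_a_mid, stopper_b_mid's own z axis and vertical below 0.15 rad and z of stopper_a_mid in the frame of dish between 0.021 and 0.032 m and y of bottle_b_mid in the frame of bay_tray between -0.019 and 0.019 m and z of bottle_b_mid in the frame of bay_tray between 0.036 and 0.047 m and z of stopper_b_mid in the frame of dish between 0.021 and 0.032 m and ((x of bottle_a_mid in the frame of bay_tray between 0.022 and 0.058 m and x of bottle_b_mid in the frame of bay_tray between -0.058 and -0.022 m) or (x of bottle_a_mid in the frame of bay_tray between -0.058 and -0.022 m and x of bottle_b_mid in the frame of bay_tray between 0.022 and 0.058 m)) and x of boss_mid in the frame of steel_tray between -0.06 and 0.06 m and y of boss_mid in the frame of steel_tray between -0.05 and 0.05 m and z of boss_mid in the frame of steel_tray between 0.012 and 0.0225 m and linear speed of each of bottle_a, bottle_b, stopper_a, stopper_b, boss below 0.02 m/s and angle between each of beaker_mid, flask_mid's own z axis and vertical below 0.2 rad and distance of each of beaker_mid, flask_mid from where it was at the start of the episode below 0.025 m); the robot touches nothing.
It fails at once if the beaker is knocked over or pushed from its place (over 25 mm) (angle between beaker_mid's own z axis and vertical above 0.5 rad or distance of beaker_mid from where it was at the start of the episode above 0.025 m).
It fails at once if the conical flask is knocked over or pushed from its place (over 25 mm) (angle between flask_mid's own z axis and vertical above 0.5 rad or distance of flask_mid from where it was at the start of the episode above 0.025 m).
It also fails if it takes over 138 s, if anything falls off the work surface, if the arm or the gripper's body presses on something with over 40 N, if the wrist force passes 120 N, or if a joint passes its speed limit or range.

## Working session

There is one attempt and no reset: what is moved stays moved. The work goes in short steps, Python scripts to look and compute and a tool call to move; the robot and the scene stay as the last step left them, time stands still between calls to the robot, and variables do not carry over. Pictures are saved under pics/ and viewed, about 12 in all and at most 16, crops included, and the job is handed in when it is done.

Besides the shell and the picture viewer there is one more tool, called after ">>>" as a command line: name --argument value ..., lists and objects as JSON in quotes. step_arm: Moves the arm, as the interface text tells. Its arguments: {"type":"object","properties":{"plan":{"type":"array","items":{"type":"object","properties":{"offset":{"type":"array","items":{"type":"number"}},"rot":{"type":"array","items":{"type":"number"}}}}},"gripper":{"type":"number"}},"required":["plan"]}

```bash
mkdir -p pics; python3 - <<'E'
from rig import monitor, cams, ctrl
import cv2, numpy as np
s=monitor.state(); print(s)
for n in ("top","scene"):
    im,d=cams.get_image(n); p=cams.camera_params(n); print(n,p)
    cv2.imwrite(f"pics/{n}0.png",cv2.resize(im,(768,576),interpolation=cv2.INTER_CUBIC)); np.savez(f"{n}0.npz",im=im,d=d,K=p["camera_matrix"],T=p["world_from_camera"])
E
```

```text
{'time': 0.0, 'qpos': array([74.19626641, 26.83545652, -0.66425819, 91.87915707,  0.34361834,
       61.38728766, -3.22625503]), 'qd': array([ 0.03050145,  0.0400718 , -0.03954077,  0.09353974,  0.08627356,
        0.07971259, -0.04867562]), 'tau': array([ 5.31552469e-04, -5.20579290e+01, -1.21230862e-02, -2.43743187e+01,
       -5.66035893e-02,  1.71855924e-02,  1.51855884e-04]), 'position': array([ 0.14986827, -0.63223806,  0.40375896]), 'tcp_rot': array([[ 2.30648581e-01, -9.73036977e-01, -5.22297147e-04],
       [-9.73035562e-01, -2.30649139e-01,  1.66409724e-03],
       [-1.73969553e-03,  1.24392031e-04, -9.99998479e-01]]), 'ft_force': array([-0.17230049, -0.49682102,  0.20061637]), 'moment': array([-0.02604759,  0.03836078,  0.01838909]), 'opening': 0.09200574992771782}
top {'camera_matrix': array([[352.17170493,   0.        , 253.4432841 ],
       [  0.        , 352.17170493, 195.51081101],
       [  0.        ,   0.        ,   1.        ]]), 'world_from_camera': array([[ 0.02728624, -0.98859147,  0.14812956,  0.33235902],
       [-0.99962097, -0.02644264,  0.00766175,  0.01234091],
       [-0.0036574 , -0.14828248, -0.98893828,  0.92202089],
       [ 0.        ,  0.        ,  0.        ,  1.        ]])}
scene {'camera_matrix': array([[350.24254582,   0.        , 251.92339803],
       [  0.        , 350.24254582, 193.2535238 ],
       [  0.        ,   0.        ,   1.        ]]), 'world_from_camera': array([[ 0.48468451,  0.64252734, -0.59349771,  1.01739275],
       [ 0.87466294, -0.35078575,  0.33453564, -0.29752218],
       [ 0.00675776, -0.6812547 , -0.73201528,  0.72208575],
       [ 0.        ,  0.        ,  0.        ,  1.        ]])}
```

View pics/top0.png

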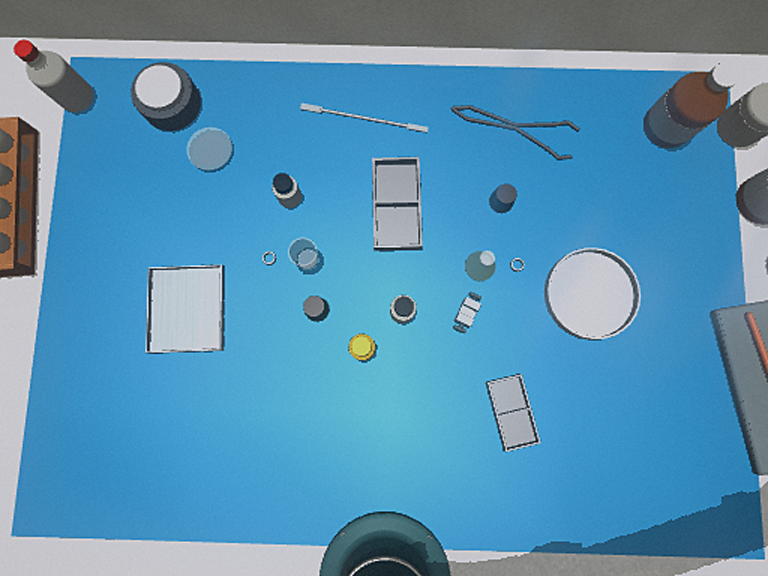

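View pics/scene0.png

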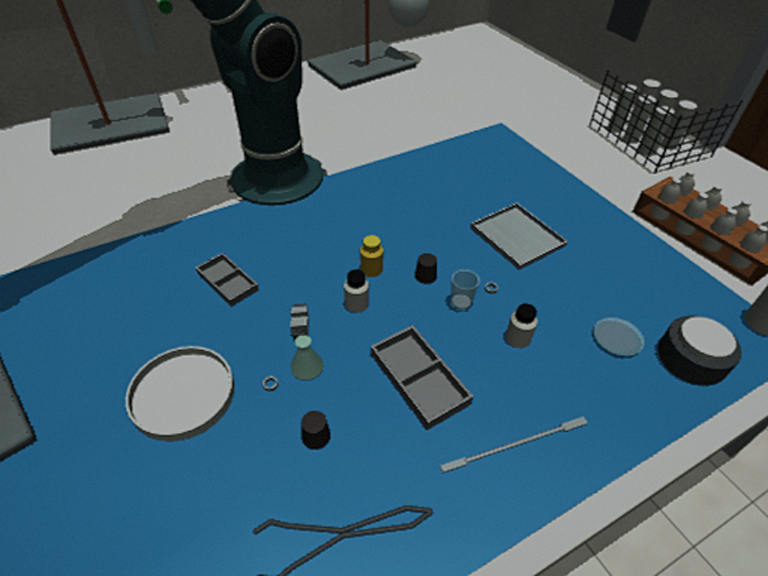

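Top view (768x576 px): bottles (285,188) and (403,308), stoppers (503,197) and (315,307), boss (467,312). The large bay tray is at (397,203), the steel tray at (186,309), the dish at (593,293), the beaker at (307,256) and the flask at (481,264). Yellow decoy bottle at (361,347), small decoy tray at (513,412).

```bash
cat > h.py <<'E'
import numpy as np, cv2
def world(f):
    z=np.load(f); im,d,K,T=z["im"],z["d"],z["K"],z["T"]
    v,u=np.indices(d.shape)
    P=np.stack([(u-K[0,2])/K[0,0]*d,(v-K[1,2])/K[1,1]*d,d],-1)@T[:3,:3].T+T[:3,3]
    return im,d,P
E
python3 - <<'E'
from h import *
im,d,P=world("top0.npz")
hsv=cv2.cvtColor(im,cv2.COLOR_BGR2HSV)
bl=(hsv[...,0]>92)&(hsv[...,0]<118)&(hsv[...,1]>120)
def roi(u,v,r):
    u,v,r=[int(x*2/3) for x in(u,v,r)]
    return (slice(v-r,v+r),slice(u-r,u+r))
T0=P[roi(360,500,10)]; print("table z",np.median(T0[...,2]))
for n,u,v,r,lo in [("bottleA",285,188,25,.066),("bottleB",403,308,25,.066),("yellow",361,347,25,.066),("stopA",503,197,25,.037),("stopB",315,307,25,.037),("boss",467,312,30,.022),("beaker",307,256,30,.05),("flask",481,264,30,.055)]:
    s=roi(u,v,r); Q=P[s].reshape(-1,3); Q=Q[(Q[:,2]>lo)&(Q[:,2]<.2)]
    if len(Q)<3: print(n,"few",P[s][...,2].max());continue
    print(n,len(Q),"mid",((Q.min(0)+Q.max(0))/2).round(4),"mean",Q.mean(0).round(4),"ext",np.ptp(Q,0).round(3),cv2.minAreaRect(Q[:,:2].astype(np.float32)*1000))
for n,u,v,r,lo in [("bay",397,203,60,.004),("bayrim",397,203,60,.018),("steel",186,309,65,.003),("steelrim",186,309,65,.011),("dish",593,293,65,.004),("dishrim",593,293,65,.016),("small",513,412,48,.003)]:
    s=roi(u,v,r); Q=P[s].reshape(-1,3); m=(Q[:,2]>lo)&(Q[:,2]<.06); 
    Q=Q[m].astype(np.float32)
    print(n,len(Q),cv2.minAreaRect(Q[:,:2]*1000),cv2.minEnclosingCircle(Q[:,:2]*1000), "z",np.percentile(Q[:,2],[10,50,90]).round(4))
E
```

```text
table z 0.0009049002954440999
bottleA 134 mid [0.6446 0.1889 0.0724] mean [0.6433 0.1885 0.0744] ext [0.032 0.03  0.012] ((643.2990112304688, 188.76734924316406), (30.834245681762695, 30.552705764770508), 48.59036636352539)
bottleB 135 mid [ 0.4396 -0.0193  0.0722] mean [ 0.4398 -0.0189  0.0748] ext [0.03  0.029 0.012] ((439.5527648925781, -19.335330963134766), (29.72368812561035, 29.172908782958984), 1.9384124279022217)
yellow 138 mid [0.3738 0.0476 0.073 ] mean [0.374  0.0478 0.0747] ext [0.031 0.031 0.013] ((373.77801513671875, 47.69166564941406), (30.1068115234375, 30.139652252197266), 74.06319427490234)
stopA 162 mid [ 0.6438 -0.1929  0.0432] mean [ 0.6432 -0.1923  0.0445] ext [0.036 0.035 0.012] ((643.6355590820312, -193.14710998535156), (34.75649642944336, 34.92990493774414), 43.369930267333984)
stopB 173 mid [0.4395 0.1302 0.0431] mean [0.4394 0.1299 0.0445] ext [0.035 0.036 0.011] ((439.84417724609375, 129.81776428222656), (36.067264556884766, 34.695804595947266), 28.61385154724121)
boss 153 mid [ 0.4401 -0.1306  0.0276] mean [ 0.4391 -0.1303  0.0286] ext [0.065 0.043 0.011]
[... 1194 characters left out ...]
3516082764) ((434.0032958984375, 358.9911804199219), 97.88931274414062) z [0.0121 0.0142 0.0164]
dish 2100 ((484.4769287109375, -353.8407897949219), (226.3695831298828, 227.56336975097656), 1.5264180898666382) ((482.8908386230469, -346.5062561035156), 152.1022186279297) z [0.0043 0.0056 0.0212]
dishrim 388 ((479.5235900878906, -346.83636474609375), (157.27761840820312, 159.0959014892578), 1.5435963869094849) ((478.72247314453125, -347.4666442871094), 80.3381576538086) z [0.018  0.0214 0.0238]
small 1322 ((275.70086669921875, -211.28366088867188), (159.72581481933594, 163.09219360351562), 0.6083338260650635) ((274.5684814453125, -210.0636444091797), 112.4762954711914) z [0.0033 0.0048 0.0186]
```

>>> step_arm --plan '[{"offset":[0,0,0],"rot":[0,0,0.165]},{"offset":[0,0,0],"rot":[0,0,0.165]},{"offset":[0,0,0],"rot":[0,0,0.165]},{"offset":[0,0,0],"rot":[0,0,0.165]},{"offset":[0,0,0],"rot":[0,0,0]}]' --gripper 0.07

```text
time: 0.72
position: [0.1496, -0.6315, 0.401]
tcp_rot: [[-0.432, -0.902, -0.002], [-0.902, 0.432, 0.007], [-0.005, 0.005, -1.0]]
ft_force: [0.3, 0.7, -0.5]
opening: 0.0697
```

```bash
cat > go.py <<'E'
import sys,numpy as np
from scipy.spatial.transform import Rotation as Ro
from rig import monitor
# usage: go.py x y z yaw(deg of tool x): needed total shift (current tool axes) and turn
x,y,z,yaw=map(float,sys.argv[1:5]); s=monitor.state(); R=np.array(s["tcp_rot"]); p=np.array(s["position"])
a=np.radians(yaw); X=np.array([np.cos(a),np.sin(a),0]); Z=np.array([0,0,-1.]); G=np.c_[X,np.cross(Z,X),Z]
print("t",round(s["time"],2),"p",p.round(4),"grasp",(p+R[:,2]*.171).round(4),"F",np.round(s["ft_force"],1),"open",round(s["opening"],4))
print("shift",(R.T@(np.array([x,y,z])-p)).round(4),"rot",Ro.from_matrix(R.T@G).as_rotvec().round(4))
E
python3 go.py 0.4397 -0.1306 0.32 -114.3
```

```text
t 0.72 p [ 0.1496 -0.6315  0.401 ] grasp [ 0.1493 -0.6304  0.23  ] F [ 0.3  0.7 -0.5] open 0.0697
shift [-0.5767 -0.0456  0.0838] rot [ 0.0046  0.0053 -0.0227]
```

>>> step_arm --plan '[{"offset":[-0.045,-0.0035,0.003],"rot":[0,0,-0.002]},{"offset":[-0.048,-0.0038,0.005],"rot":[0,0,-0.002]},{"offset":[-0.048,-0.0038,0.006],"rot":[0,0,-0.002]},{"offset":[-0.048,-0.0038,0.006],"rot":[0,0,-0.002]},{"offset":[-0.048,-0.0038,0.006],"rot":[0,0,-0.002]},{"offset":[-0.048,-0.0038,0.006],"rot":[0,0,-0.002]},{"offset":[-0.048,-0.0038,0.006],"rot":[0,0,-0.002]},{"offset":[-0.048,-0.0038,0.006],"rot":[0,0,-0.002]},{"offset":[-0.048,-0.0038,0.006],"rot":[0,0,-0.002]},{"offset":[-0.048,-0.0038,0.006],"rot":[0,0,0]},{"offset":[-0.048,-0.0038,0.006],"rot":[0,0,0]},{"offset":[-0.03,-0.002,0.003],"rot":[0,0,0]}]'

```text
time: 2.22
position: [0.4207, -0.1276, 0.3358]
tcp_rot: [[-0.379, -0.926, -0.001], [-0.926, 0.379, 0.003], [-0.003, 0.002, -1.0]]
ft_force: [1.1, -1.1, -0.4]
opening: 0.0703
```

```bash
python3 go.py 0.4397 -0.1306 0.26 -114.3
```

```text
t 2.23 p [ 0.4207 -0.1276  0.3358] grasp [ 0.4206 -0.127   0.1648] F [ 1.1 -1.1 -0.4] open 0.0703
shift [-0.0042 -0.0189  0.0757] rot [0.002  0.0027 0.0359]
```

>>> step_arm --plan '[{"offset":[-0.002,-0.009,0.03],"rot":[0.001,0.001,0.018]},{"offset":[-0.002,-0.01,0.03],"rot":[0.001,0.001,0.018]},{"offset":[0,0,0.015],"rot":[0,0,0]},{"offset":[0,0,0],"rot":[0,0,0]}]'

```text
time: 2.72
position: [0.4415, -0.128, 0.2595]
tcp_rot: [[-0.396, -0.918, 0.003], [-0.918, 0.396, 0.001], [-0.002, -0.002, -1.0]]
ft_force: [0.4, 0.9, 0.1]
opening: 0.0693
```

```bash
python3 go.py 0.4397 -0.1306 0.197 -114.3; python3 - <<'E'
from rig import cams
import cv2
im,d=cams.get_image("wrist"); cv2.imwrite("pics/w1.png",im)
E
```

```text
t 2.73 p [ 0.4415 -0.128   0.2595] grasp [ 0.442  -0.1278  0.0885] F [0.4 0.9 0.1] open 0.0693
shift [0.0033 0.0008 0.0625] rot [-0.0019  0.002   0.0173]
```

View pics/w1.png

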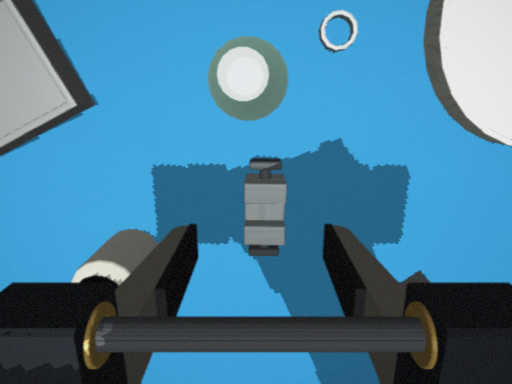

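Wrist view: the boss is centred between the fingers (u≈265) and aligned with them. Bottle B (115,265) is clear to the left. Descending.

>>> step_arm --plan '[{"offset":[0.002,0,0.02],"rot":[0,0,0.009]},{"offset":[0.001,0,0.02],"rot":[0,0,0.008]},{"offset":[0,0,0.015],"rot":[0,0,0]},{"offset":[0,0,0.006],"rot":[0,0,0]},{"offset":[0,0,0.001],"rot":[0,0,0]}]'

```text
time: 3.4
position: [0.4422, -0.1322, 0.201]
tcp_rot: [[-0.411, -0.912, 0.013], [-0.912, 0.411, -0.002], [-0.003, -0.012, -1.0]]
ft_force: [-0.4, -0.1, 0.1]
opening: 0.07
```

```bash
python3 go.py 0.4397 -0.1306 0.1955 -114.3
```

```text
t 3.4 p [ 0.4422 -0.1322  0.201 ] grasp [ 0.4444 -0.1325  0.03  ] F [-0.4 -0.1  0.1] open 0.07
shift [-0.0004  0.003   0.0055] rot [-0.0122  0.0033  0.0009]
```

>>> step_arm --plan '[{"offset":[0,0.002,0.004],"rot":[-0.012,0.003,0]},{"offset":[0,0.001,0.002],"rot":[0,0,0]},{"offset":[0,0,0],"rot":[0,0,0]}]'

```text
time: 3.78
position: [0.4398, -0.1309, 0.1956]
tcp_rot: [[-0.41, -0.912, 0.001], [-0.912, 0.41, -0.0], [-0.0, -0.001, -1.0]]
ft_force: [0.4, -0.9, 0.1]
opening: 0.0699
```

>>> step_arm --plan '[{"offset":[0,0,0],"rot":[0,0,0]},{"offset":[0,0,0],"rot":[0,0,0]},{"offset":[0,0,0],"rot":[0,0,0]},{"offset":[0,0,0],"rot":[0,0,0]},{"offset":[0,0,0],"rot":[0,0,0]},{"offset":[0,0,0],"rot":[0,0,0]}]' --gripper 0.0

```text
time: 4.53
position: [0.44, -0.1309, 0.196]
tcp_rot: [[-0.41, -0.912, 0.002], [-0.912, 0.41, -0.0], [-0.001, -0.002, -1.0]]
ft_force: [0.3, 1.4, 0.4]
opening: 0.0277
```

```bash
python3 go.py 0.4397 -0.1306 0.33 -114.3
```

```text
t 4.53 p [ 0.44   -0.1309  0.196 ] grasp [ 0.4404 -0.131   0.025 ] F [0.3 1.4 0.4] open 0.0277
shift [-2.00e-04  1.00e-04 -1.34e-01] rot [-0.002   0.0006  0.0013]
```

>>> step_arm --plan '[{"offset":[0,0,-0.02],"rot":[0,0,0]},{"offset":[0,0,-0.04],"rot":[0,0,0]},{"offset":[0,0,-0.04],"rot":[0,0,0]},{"offset":[0,0,-0.03],"rot":[0,0,0]},{"offset":[-0.02,0.01,0],"rot":[0,0,0]},{"offset":[-0.035,0.0165,0],"rot":[0,0,0]},{"offset":[-0.035,0.0165,0],"rot":[0,0,0]},{"offset":[-0.035,0.0165,0],"rot":[0,0,0]},{"offset":[-0.035,0.0165,0],"rot":[0,0,0]},{"offset":[-0.035,0.0165,0],"rot":[0,0,0]},{"offset":[-0.035,0.0165,0],"rot":[0,0,0]}]'

```text
time: 5.9
position: [0.4336, 0.1276, 0.3289]
tcp_rot: [[-0.418, -0.908, -0.001], [-0.908, 0.418, -0.001], [0.002, 0.0, -1.0]]
ft_force: [1.2, 0.5, -1.4]
opening: 0.0275
```

```bash
python3 go.py 0.4343 0.3592 0.31 -114.3
```

```text
t 5.9 p [0.4336 0.1276 0.3289] grasp [0.4334 0.1274 0.1579] F [ 1.2  0.5 -1.4] open 0.0275
shift [-0.2107  0.0962  0.0185] rot [ 0.0005 -0.0017 -0.0073]
```

>>> step_arm --plan '[{"offset":[-0.035,0.016,0.003],"rot":[0,0,0]},{"offset":[-0.035,0.016,0.003],"rot":[0,0,0]},{"offset":[-0.035,0.016,0.003],"rot":[0,0,0]},{"offset":[-0.035,0.016,0.003],"rot":[0,0,-0.002]},{"offset":[-0.035,0.016,0.003],"rot":[0,0,-0.002]},{"offset":[-0.025,0.012,0.003],"rot":[0,0,-0.002]},{"offset":[-0.01,0.005,0],"rot":[0,0,0]},{"offset":[0,0,0.03],"rot":[0,0,0]},{"offset":[0,0,0.03],"rot":[0,0,0]},{"offset":[0,0,0.02],"rot":[0,0,0]},{"offset":[0,0,0],"rot":[0,0,0]}]'

```text
time: 7.28
position: [0.4291, 0.3685, 0.2244]
tcp_rot: [[-0.408, -0.913, -0.006], [-0.913, 0.408, -0.004], [0.006, 0.003, -1.0]]
ft_force: [-0.3, 0.6, -1.0]
opening: 0.0277
```

```bash
python3 go.py 0.4343 0.3592 0.201 -114.3
```

```text
t 7.28 p [0.4291 0.3685 0.2244] grasp [0.4281 0.3677 0.0534] F [-0.3  0.6 -1. ] open 0.0277
shift [ 0.0062 -0.0086  0.0234] rot [ 0.0034 -0.0064  0.0042]
```

>>> step_arm --plan '[{"offset":[0.004,-0.005,0.008],"rot":[0.003,-0.006,0]},{"offset":[0.002,-0.003,0.008],"rot":[0,0,0]},{"offset":[0,0,0.006],"rot":[0,0,0]},{"offset":[0,0,0],"rot":[0,0,0]}]'

```text
time: 7.78
position: [0.4352, 0.359, 0.2029]
tcp_rot: [[-0.409, -0.913, 0.002], [-0.913, 0.409, 0.002], [-0.003, -0.001, -1.0]]
ft_force: [0.5, -0.0, -1.2]
opening: 0.0279
```

```bash
python3 go.py 0.4343 0.3592 0.2005 -114.3
```

```text
t 7.78 p [0.4352 0.359  0.2029] grasp [0.4356 0.3593 0.0319] F [ 0.5 -0.  -1.2] open 0.0279
shift [0.0002 0.0009 0.0024] rot [-0.0011  0.0026  0.003 ]
```

>>> step_arm --plan '[{"offset":[0,0,0.002],"rot":[0,0,0]},{"offset":[0,0,0.001],"rot":[0,0,0]},{"offset":[0,0,0],"rot":[0,0,0]}]'

```text
time: 8.15
position: [0.4353, 0.3594, 0.2003]
tcp_rot: [[-0.408, -0.913, 0.003], [-0.913, 0.408, 0.003], [-0.004, -0.002, -1.0]]
ft_force: [-0.9, -0.5, -1.1]
opening: 0.0278
```

>>> step_arm --plan '[{"offset":[0,0,0],"rot":[0,0,0]},{"offset":[0,0,0],"rot":[0,0,0]},{"offset":[0,0,0],"rot":[0,0,0]},{"offset":[0,0,-0.02],"rot":[0,0,0]},{"offset":[0,0,-0.03],"rot":[0,0,0]},{"offset":[0,0,-0.04],"rot":[0,0,-0.14]},{"offset":[0,0,-0.02],"rot":[0,0,-0.14]},{"offset":[0,0,0],"rot":[0,0,-0.14]},{"offset":[0,0,0],"rot":[0,0,0]}]' --gripper 0.065

```text
time: 9.28
position: [0.4352, 0.3599, 0.3222]
tcp_rot: [[0.012, -1.0, 0.01], [-1.0, -0.011, 0.007], [-0.007, -0.01, -1.0]]
ft_force: [0.3, -0.1, 0.5]
opening: 0.0649
```

```bash
python3 go.py 0.6435 0.1887 0.31 -90
```

```text
t 9.28 p [0.4352 0.3599 0.3222] grasp [0.4369 0.3611 0.1512] F [ 0.3 -0.1  0.5] open 0.0649
shift [ 0.1736 -0.2062  0.013 ] rot [-0.0101  0.007   0.0115]
```

>>> step_arm --plan '[{"offset":[0.02,-0.025,0],"rot":[-0.01,0.007,0.01]},{"offset":[0.03,-0.035,0],"rot":[0,0,0]},{"offset":[0.03,-0.035,0],"rot":[0,0,0]},{"offset":[0.03,-0.035,0],"rot":[0,0,0]},{"offset":[0.03,-0.035,0],"rot":[0,0,0]},{"offset":[0.02,-0.025,0],"rot":[0,0,0]},{"offset":[0.01,-0.01,0],"rot":[0,0,0]},{"offset":[0,0,0],"rot":[0,0,0]}]'

```text
time: 10.28
position: [0.6388, 0.1854, 0.3258]
tcp_rot: [[-0.016, -1.0, 0.001], [-1.0, 0.016, 0.001], [-0.001, -0.001, -1.0]]
ft_force: [0.2, 0.1, -0.4]
opening: 0.0649
```

```bash
python3 go.py 0.6435 0.1887 0.29 -90
```

```text
t 10.28 p [0.6388 0.1854 0.3258] grasp [0.6389 0.1856 0.1548] F [ 0.2  0.1 -0.4] open 0.0649
shift [-0.0033 -0.0046  0.0358] rot [-0.0006  0.0009 -0.016 ]
```

>>> step_arm --plan '[{"offset":[-0.0033,-0.0046,0.01],"rot":[0,0,-0.016]},{"offset":[0,0,0.025],"rot":[0,0,0]},{"offset":[0,0,0],"rot":[0,0,0]}]'

```text
time: 10.65
position: [0.6409, 0.1937, 0.2895]
tcp_rot: [[0.007, -1.0, -0.001], [-1.0, -0.007, 0.003], [-0.003, 0.001, -1.0]]
ft_force: [0.0, 0.1, 1.1]
opening: 0.0651
```

```bash
python3 go.py 0.6435 0.1887 0.215 -90
```

```text
t 10.65 p [0.6409 0.1937 0.2895] grasp [0.6407 0.1942 0.1185] F [0.  0.1 1.1] open 0.0651
shift [ 0.0052 -0.0027  0.0745] rot [0.0013 0.0028 0.0071]
```

>>> step_arm --plan '[{"offset":[0.005,-0.0025,0.01],"rot":[0.001,0.002,0.006]},{"offset":[0,0,0.025],"rot":[0,0,0]},{"offset":[0,0,0.02],"rot":[0,0,0]},{"offset":[0,0,0.012],"rot":[0,0,0]},{"offset":[0,0,0],"rot":[0,0,0]},{"offset":[0,0,0],"rot":[0,0,0]}]'

```text
time: 11.4
position: [0.6441, 0.1907, 0.2221]
tcp_rot: [[0.003, -1.0, 0.004], [-1.0, -0.003, 0.002], [-0.002, -0.004, -1.0]]
ft_force: [0.9, -0.1, 0.1]
opening: 0.0651
```

```bash
python3 go.py 0.6435 0.1887 0.215 -90
```

```text
t 11.4 p [0.6441 0.1907 0.2221] grasp [0.6448 0.1911 0.0511] F [ 0.9 -0.1  0.1] open 0.0651
shift [0.002  0.0007 0.0071] rot [-0.0038  0.0024  0.0032]
```

>>> step_arm --plan '[{"offset":[0.002,0.001,0.005],"rot":[-0.004,0.002,0.003]},{"offset":[0,0,0.002],"rot":[0,0,0]},{"offset":[0,0,0],"rot":[0,0,0]}]'

```text
time: 11.78
position: [0.6436, 0.1886, 0.2162]
tcp_rot: [[-0.0, -1.0, 0.002], [-1.0, 0.0, 0.001], [-0.001, -0.002, -1.0]]
ft_force: [-0.6, -0.0, 0.2]
opening: 0.0648
```

>>> step_arm --plan '[{"offset":[0,0,0],"rot":[0,0,0]},{"offset":[0,0,0],"rot":[0,0,0]},{"offset":[0,0,0],"rot":[0,0,0]},{"offset":[0,0,0],"rot":[0,0,0]},{"offset":[0,0,0],"rot":[0,0,0]}]' --gripper 0.02

```text
time: 12.4
position: [0.6437, 0.1888, 0.2166]
tcp_rot: [[-0.0, -1.0, 0.003], [-1.0, 0.0, 0.001], [-0.001, -0.003, -1.0]]
ft_force: [-0.7, -0.4, -0.3]
opening: 0.0435
```

```bash
python3 go.py 0.6716 -0.0028 0.29 -90
```

```text
t 12.4 p [0.6437 0.1888 0.2166] grasp [0.6442 0.189  0.0456] F [-0.7 -0.4 -0.3] open 0.0435
shift [ 0.1915 -0.0281 -0.0736] rot [-0.0025  0.0012 -0.0001]
```

>>> step_arm --plan '[{"offset":[0,0,-0.02],"rot":[0,0,0]},{"offset":[0,0,-0.03],"rot":[0,0,0]},{"offset":[0,0,-0.025],"rot":[0,0,0]},{"offset":[0.015,-0.003,0],"rot":[-0.002,0,0]},{"offset":[0.03,-0.005,0],"rot":[0,0,0]},{"offset":[0.035,-0.005,0],"rot":[0,0,0]},{"offset":[0.035,-0.005,0],"rot":[0,0,0]},{"offset":[0.035,-0.005,0],"rot":[0,0,0]},{"offset":[0.025,-0.005,0],"rot":[0,0,0]},{"offset":[0.01,0,0],"rot":[0,0,0]},{"offset":[0,0,0],"rot":[0,0,0]},{"offset":[0,0,0],"rot":[0,0,0]}]'

```text
time: 13.9
position: [0.6704, -0.0092, 0.293]
tcp_rot: [[-0.003, -1.0, -0.005], [-1.0, 0.003, -0.002], [0.002, 0.005, -1.0]]
ft_force: [-0.5, -0.2, -0.6]
opening: 0.0431
```

```bash
python3 go.py 0.6716 -0.0028 0.2206 -90
```

```text
t 13.9 p [ 0.6704 -0.0092  0.293 ] grasp [ 0.6694 -0.0095  0.122 ] F [-0.5 -0.2 -0.6] open 0.0431
shift [-0.0065 -0.0016  0.0723] rot [ 0.0054 -0.0019 -0.0034]
```

>>> step_arm --plan '[{"offset":[-0.006,-0.0015,0.01],"rot":[0.005,-0.002,-0.003]},{"offset":[0,0,0.025],"rot":[0,0,0]},{"offset":[0,0,0.02],"rot":[0,0,0]},{"offset":[0,0,0.01],"rot":[0,0,0]},{"offset":[0,0,0],"rot":[0,0,0]},{"offset":[0,0,0],"rot":[0,0,0]}]'

```text
time: 14.65
position: [0.6719, 0.0039, 0.2248]
tcp_rot: [[0.008, -1.0, 0.001], [-1.0, -0.008, 0.003], [-0.003, -0.001, -1.0]]
ft_force: [-0.2, 0.0, 0.6]
opening: 0.0432
```

```bash
python3 go.py 0.6716 -0.0028 0.2206 -90
```

```text
t 14.65 p [0.6719 0.0039 0.2248] grasp [0.672  0.0045 0.0538] F [-0.2  0.   0.6] open 0.0432
shift [0.0067 0.0003 0.0041] rot [-0.0007  0.0034  0.008 ]
```

>>> step_arm --plan '[{"offset":[0.0055,0,0.001],"rot":[0,0.003,0.006]},{"offset":[0,0,0.003],"rot":[0,0,0]},{"offset":[0,0,0],"rot":[0,0,0]},{"offset":[0,0,0],"rot":[0,0,0]}]'

```text
time: 15.15
position: [0.6726, -0.0027, 0.2224]
tcp_rot: [[0.0, -1.0, 0.004], [-1.0, -0.0, -0.0], [0.0, -0.004, -1.0]]
ft_force: [0.1, 1.1, -0.7]
opening: 0.0435
```

```bash
python3 go.py 0.6716 -0.0028 0.2206 -90
```

```text
t 15.15 p [ 0.6726 -0.0027  0.2224] grasp [ 0.6733 -0.0027  0.0514] F [ 0.1  1.1 -0.7] open 0.0435
shift [0.0001 0.0011 0.0018] rot [-0.0039 -0.0001  0.0005]
```

>>> step_arm --plan '[{"offset":[0,0.001,0.0015],"rot":[-0.004,0,0]},{"offset":[0,0,0.0005],"rot":[0,0,0]},{"offset":[0,0,0],"rot":[0,0,0]}]'

```text
time: 15.52
position: [0.6715, -0.0025, 0.2206]
tcp_rot: [[0.001, -1.0, -0.0], [-1.0, -0.001, -0.0], [0.0, 0.0, -1.0]]
ft_force: [0.1, -0.4, -0.1]
opening: 0.0434
```

>>> step_arm --plan '[{"offset":[0,0,0],"rot":[0,0,0]},{"offset":[0,0,0],"rot":[0,0,0]},{"offset":[0,0,0],"rot":[0,0,0]},{"offset":[0,0,-0.015],"rot":[0,0,0]},{"offset":[0,0,-0.03],"rot":[0,0,0]},{"offset":[0,0,-0.04],"rot":[0,0,0]},{"offset":[0,0.01,-0.005],"rot":[0,0,0]},{"offset":[0.003,0.04,0],"rot":[0,0,0]},{"offset":[0.003,0.045,0],"rot":[0,0,0]},{"offset":[0.003,0.045,0],"rot":[0,0,0]},{"offset":[0.003,0.045,0],"rot":[0,0,0]},{"offset":[0.003,0.03,0],"rot":[0,0,0]}]' --gripper 0.062

```text
time: 17.02
position: [0.4485, -0.0175, 0.3149]
tcp_rot: [[0.001, -1.0, 0.002], [-1.0, -0.001, -0.0], [0.0, -0.002, -1.0]]
ft_force: [1.3, 1.1, 0.2]
opening: 0.0619
```

>>> step_arm --plan '[{"offset":[0,0.008,0],"rot":[0,0,0]},{"offset":[0,0,0],"rot":[0,0,0]},{"offset":[0,0,0],"rot":[0,0,0]}]'

```text
time: 17.4
position: [0.4398, -0.0177, 0.3153]
tcp_rot: [[0.001, -1.0, 0.003], [-1.0, -0.001, -0.001], [0.001, -0.003, -1.0]]
ft_force: [-0.6, 0.0, -0.5]
opening: 0.0624
```

```bash
python3 go.py 0.4397 -0.0191 0.2155 -90
```

```text
t 17.4 p [ 0.4398 -0.0177  0.3153] grasp [ 0.4403 -0.0178  0.1443] F [-0.6  0.  -0.5] open 0.0624
shift [0.0014 0.0004 0.0998] rot [-0.003  -0.0006  0.0009]
```

>>> step_arm --plan '[{"offset":[0.001,0,0.02],"rot":[-0.003,0,0]},{"offset":[0,0,0.03],"rot":[0,0,0]},{"offset":[0,0,0.025],"rot":[0,0,0]},{"offset":[0,0,0.015],"rot":[0,0,0]},{"offset":[0,0,0.003],"rot":[0,0,0]},{"offset":[0,0,0],"rot":[0,0,0]}]'

```text
time: 18.15
position: [0.4464, -0.0178, 0.2198]
tcp_rot: [[0.002, -1.0, 0.006], [-1.0, -0.002, 0.001], [-0.001, -0.006, -1.0]]
ft_force: [-0.1, 0.1, 0.2]
opening: 0.0621
```

```bash
python3 go.py 0.4397 -0.0191 0.2155 -90
```

```text
t 18.15 p [ 0.4464 -0.0178  0.2198] grasp [ 0.4474 -0.0177  0.0488] F [-0.1  0.1  0.2] open 0.0621
shift [0.0013 0.0067 0.0043] rot [-0.0062  0.0008  0.0015]
```

>>> step_arm --plan '[{"offset":[0.001,0.0065,0.002],"rot":[-0.006,0,0]},{"offset":[0,0,0.002],"rot":[0,0,0]},{"offset":[0,0,0],"rot":[0,0,0]},{"offset":[0,0,0],"rot":[0,0,0]}]'

```text
time: 18.65
position: [0.4401, -0.019, 0.2174]
tcp_rot: [[0.001, -1.0, 0.004], [-1.0, -0.001, 0.0], [-0.0, -0.004, -1.0]]
ft_force: [0.3, -1.0, -0.1]
opening: 0.0617
```

>>> step_arm --plan '[{"offset":[0,0,0],"rot":[0,0,0]},{"offset":[0,0,0],"rot":[0,0,0]},{"offset":[0,0,0],"rot":[0,0,0]},{"offset":[0,0,0],"rot":[0,0,0]},{"offset":[0,0,0],"rot":[0,0,0]}]' --gripper 0.02

```text
time: 19.27
position: [0.4403, -0.019, 0.2176]
tcp_rot: [[0.001, -1.0, 0.004], [-1.0, -0.001, 0.0], [-0.0, -0.004, -1.0]]
ft_force: [0.7, -0.2, 1.6]
opening: 0.043
```

```bash
python3 go.py 0.5918 -0.0069 0.3 -90
```

```text
t 19.27 p [ 0.4403 -0.019   0.2176] grasp [ 0.441  -0.0189  0.0466] F [ 0.7 -0.2  1.6] open 0.043
shift [-0.0119 -0.1519 -0.0818] rot [-0.004   0.0004  0.0013]
```

>>> step_arm --plan '[{"offset":[0,0,-0.02],"rot":[0,0,0]},{"offset":[0,0,-0.03],"rot":[0,0,0]},{"offset":[0,0,-0.03],"rot":[0,0,0]},{"offset":[-0.002,-0.015,0],"rot":[-0.003,0,0]},{"offset":[-0.003,-0.035,0],"rot":[0,0,0]},{"offset":[-0.003,-0.035,0],"rot":[0,0,0]},{"offset":[-0.003,-0.035,0],"rot":[0,0,0]},{"offset":[0,-0.02,0],"rot":[0,0,0]},{"offset":[0,-0.008,0],"rot":[0,0,0]},{"offset":[0,0,0],"rot":[0,0,0]},{"offset":[0,0,0],"rot":[0,0,0]}]'

```text
time: 20.65
position: [0.5921, -0.0072, 0.2899]
tcp_rot: [[0.001, -1.0, -0.012], [-1.0, -0.001, 0.0], [-0.0, 0.012, -1.0]]
ft_force: [-0.2, 0.5, -1.9]
opening: 0.0436
```

```bash
python3 go.py 0.5918 -0.0069 0.2216 -90
```

```text
t 20.65 p [ 0.5921 -0.0072  0.2899] grasp [ 0.5901 -0.0072  0.119 ] F [-0.2  0.5 -1.9] open 0.0436
shift [-0.0003 -0.0005  0.0683] rot [0.0118 0.0001 0.001 ]
```

>>> step_arm --plan '[{"offset":[0,0,0.01],"rot":[0.01,0,0]},{"offset":[0,0,0.025],"rot":[0,0,0]},{"offset":[0,0,0.02],"rot":[0,0,0]},{"offset":[0,0,0.008],"rot":[0,0,0]},{"offset":[0,0,0],"rot":[0,0,0]},{"offset":[0,0,0],"rot":[0,0,0]}]'

```text
time: 21.4
position: [0.5898, -0.0076, 0.2252]
tcp_rot: [[0.001, -1.0, 0.0], [-1.0, -0.001, -0.001], [0.001, -0.0, -1.0]]
ft_force: [0.2, -0.7, -1.2]
opening: 0.0434
```

```bash
python3 go.py 0.5918 -0.0069 0.2216 -90
```

```text
t 21.4 p [ 0.5898 -0.0076  0.2252] grasp [ 0.5899 -0.0077  0.0542] F [ 0.2 -0.7 -1.2] open 0.0434
shift [-0.0007 -0.002   0.0036] rot [-0.0002 -0.0006  0.0007]
```

>>> step_arm --plan '[{"offset":[-0.0005,-0.0015,0.002],"rot":[0,0,0]},{"offset":[0,0,0.0015],"rot":[0,0,0]},{"offset":[0,0,0],"rot":[0,0,0]}]'

```text
time: 21.78
position: [0.592, -0.0071, 0.223]
tcp_rot: [[0.001, -1.0, 0.003], [-1.0, -0.001, -0.001], [0.001, -0.003, -1.0]]
ft_force: [-0.0, 0.0, -1.2]
opening: 0.0434
```

>>> step_arm --plan '[{"offset":[0,0,0],"rot":[0,0,0]},{"offset":[0,0,0],"rot":[0,0,0]},{"offset":[0,0,0],"rot":[0,0,0]},{"offset":[0,0,-0.015],"rot":[0,0,0]},{"offset":[0,0,-0.03],"rot":[0,0,0]},{"offset":[0,0,-0.04],"rot":[0,0,0]},{"offset":[-0.01,0.01,-0.005],"rot":[0,0,0]},{"offset":[-0.03,0.035,0],"rot":[0,0,0]},{"offset":[-0.035,0.038,0],"rot":[0,0,0]},{"offset":[-0.035,0.038,0],"rot":[0,0,0]},{"offset":[-0.02,0.023,0],"rot":[0,0,0]},{"offset":[-0.007,0.008,0],"rot":[0,0,0]}]' --gripper 0.062

```text
time: 23.28
position: [0.4331, 0.1343, 0.3184]
tcp_rot: [[0.001, -1.0, 0.006], [-1.0, -0.001, -0.001], [0.001, -0.006, -1.0]]
ft_force: [1.0, -0.6, -0.3]
opening: 0.0621
```

>>> step_arm --plan '[{"offset":[0,0,0.015],"rot":[0,0,0]},{"offset":[0,0,0],"rot":[0,0,0]},{"offset":[0,0,0],"rot":[0,0,0]}]'

```text
time: 23.65
position: [0.4344, 0.1329, 0.3019]
tcp_rot: [[-0.001, -1.0, 0.006], [-1.0, 0.001, -0.002], [0.002, -0.006, -1.0]]
ft_force: [0.5, -0.2, -0.3]
opening: 0.0619
```

```bash
python3 go.py 0.4397 0.130 0.204 -90; python3 - <<'E'
from rig import cams
import cv2
im,d=cams.get_image("top"); cv2.imwrite("pics/t1.png",cv2.resize(im[40:300,80:450],(740,520),interpolation=cv2.INTER_CUBIC))
E
```

```text
t 23.65 p [0.4344 0.1329 0.3019] grasp [0.4355 0.1326 0.1309] F [ 0.5 -0.2 -0.3] open 0.0619
shift [ 0.0027 -0.0047  0.0979] rot [-0.0062 -0.0018 -0.0014]
```

View pics/t1.png

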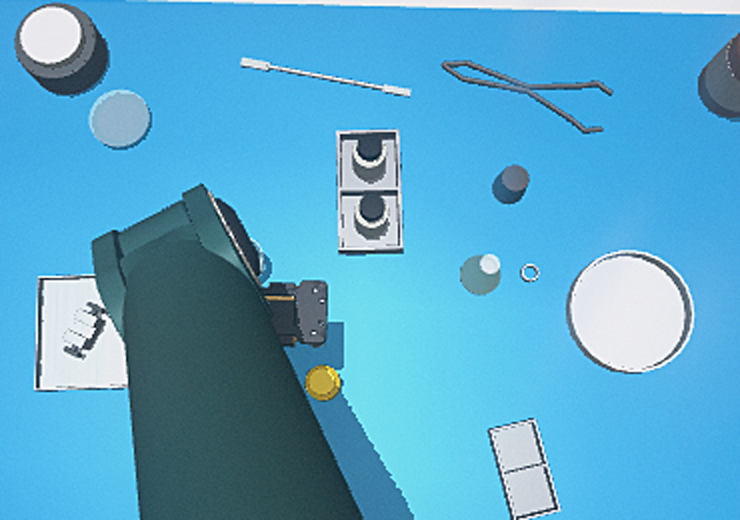

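Top crop: both bottles stand upright in their bays, at (370,152) and (372,212). The boss lies inside the steel tray at (85,331). Continuing with stopper B.

>>> step_arm --plan '[{"offset":[0.0025,-0.0045,0.015],"rot":[-0.006,-0.002,0]},{"offset":[0,0,0.03],"rot":[0,0,0]},{"offset":[0,0,0.025],"rot":[0,0,0]},{"offset":[0,0,0.015],"rot":[0,0,0]},{"offset":[0,0,0],"rot":[0,0,0]},{"offset":[0,0,0],"rot":[0,0,0]}]'

```text
time: 24.45
position: [0.4418, 0.128, 0.2121]
tcp_rot: [[-0.006, -1.0, 0.0], [-1.0, 0.006, 0.0], [-0.0, -0.0, -1.0]]
ft_force: [-0.0, 0.0, -0.8]
opening: 0.0618
```

```bash
python3 go.py 0.4397 0.130 0.203 -90
```

```text
t 24.45 p [0.4418 0.128  0.2121] grasp [0.4419 0.128  0.0411] F [-0.   0.  -0.8] open 0.0618
shift [-0.002   0.0021  0.0091] rot [-0.0003  0.0003 -0.0062]
```

>>> step_arm --plan '[{"offset":[-0.002,0.002,0.005],"rot":[0,0,-0.006]},{"offset":[0,0,0.004],"rot":[0,0,0]},{"offset":[0,0,0],"rot":[0,0,0]},{"offset":[0,0,0],"rot":[0,0,0]}]'

```text
time: 24.95
position: [0.4404, 0.1304, 0.2042]
tcp_rot: [[0.0, -1.0, 0.004], [-1.0, -0.0, 0.001], [-0.001, -0.004, -1.0]]
ft_force: [0.4, -0.4, 0.5]
opening: 0.0622
```

>>> step_arm --plan '[{"offset":[0,0,0],"rot":[0,0,0]},{"offset":[0,0,0],"rot":[0,0,0]},{"offset":[0,0,0],"rot":[0,0,0]},{"offset":[0,0,0],"rot":[0,0,0]},{"offset":[0,0,0],"rot":[0,0,0]},{"offset":[0,0,0],"rot":[0,0,0]}]' --gripper 0.015

```text
time: 25.7
position: [0.4405, 0.1303, 0.2045]
tcp_rot: [[0.0, -1.0, 0.004], [-1.0, -0.0, 0.001], [-0.001, -0.004, -1.0]]
ft_force: [-0.6, 0.0, -0.2]
opening: 0.0391
```

```bash
python3 go.py 0.451 -0.347 0.32 -90
```

```text
t 25.7 p [0.4405 0.1303 0.2045] grasp [0.4412 0.1306 0.0335] F [-0.6  0.  -0.2] open 0.0391
shift [ 0.4772 -0.011  -0.1161] rot [-0.0044  0.0013  0.0001]
```

>>> step_arm --plan '[{"offset":[0,0,-0.02],"rot":[0,0,0]},{"offset":[0,0,-0.035],"rot":[0,0,0]},{"offset":[0,0,-0.045],"rot":[0,0,0]},{"offset":[0.02,0,-0.01],"rot":[-0.003,0,0]},{"offset":[0.04,0,0],"rot":[0,0,0]},{"offset":[0.04,0,0],"rot":[0,0,0]},{"offset":[0.04,0,0],"rot":[0,0,0]},{"offset":[0.04,0,0],"rot":[0,0,0]},{"offset":[0.04,0,0],"rot":[0,0,0]},{"offset":[0.04,0,0],"rot":[0,0,0]},{"offset":[0.04,0,0],"rot":[0,0,0]},{"offset":[0.04,0,0],"rot":[0,0,0]}]'

```text
time: 27.2
position: [0.4407, -0.2168, 0.3181]
tcp_rot: [[0.009, -1.0, 0.003], [-1.0, -0.009, 0.001], [-0.001, -0.003, -1.0]]
ft_force: [0.5, 0.3, -0.5]
opening: 0.0395
```

```bash
python3 go.py 0.451 -0.347 0.3 -90
```

```text
t 27.2 p [ 0.4407 -0.2168  0.3181] grasp [ 0.4413 -0.2166  0.1471] F [ 0.5  0.3 -0.5] open 0.0395
shift [ 0.1303 -0.009   0.018 ] rot [-0.0031  0.0015  0.009 ]
```

>>> step_arm --plan '[{"offset":[0.038,-0.003,0],"rot":[0,0,0.002]},{"offset":[0.035,-0.003,0],"rot":[0,0,0.002]},{"offset":[0.03,-0.003,0],"rot":[0,0,0.002]},{"offset":[0.015,0,0],"rot":[0,0,0]},{"offset":[0.003,0,0.015],"rot":[0,0,0]},{"offset":[0,0,0.03],"rot":[0,0,0]},{"offset":[0,0,0.025],"rot":[0,0,0]},{"offset":[0,0,0],"rot":[0,0,0]},{"offset":[0,0,0],"rot":[0,0,0]}]'

```text
time: 28.32
position: [0.4493, -0.339, 0.2429]
tcp_rot: [[0.004, -1.0, -0.0], [-1.0, -0.004, 0.006], [-0.006, 0.0, -1.0]]
ft_force: [-0.2, -0.1, -0.2]
opening: 0.0393
```

```bash
python3 go.py 0.451 -0.347 0.2085 -90
```

```text
t 28.32 p [ 0.4493 -0.339   0.2429] grasp [ 0.4492 -0.338   0.0719] F [-0.2 -0.1 -0.2] open 0.0393
shift [ 0.0082 -0.0017  0.0344] rot [0.0001 0.0058 0.0035]
```

>>> step_arm --plan '[{"offset":[0.008,-0.0015,0.005],"rot":[0,0.006,0.003]},{"offset":[0,0,0.012],"rot":[0,0,0]},{"offset":[0,0,0.01],"rot":[0,0,0]},{"offset":[0,0,0.002],"rot":[0,0,0]},{"offset":[0,0,0],"rot":[0,0,0]}]'

```text
time: 28.95
position: [0.4515, -0.3476, 0.2136]
tcp_rot: [[0.001, -1.0, 0.002], [-1.0, -0.001, -0.002], [0.002, -0.002, -1.0]]
ft_force: [-0.4, -0.1, 0.4]
opening: 0.0393
```

```bash
python3 go.py 0.451 -0.347 0.2085 -90
```

```text
t 28.95 p [ 0.4515 -0.3476  0.2136] grasp [ 0.4519 -0.348   0.0426] F [-0.4 -0.1  0.4] open 0.0393
shift [-0.0006  0.0005  0.0051] rot [-0.0023 -0.0023  0.0006]
```

>>> step_arm --plan '[{"offset":[0,0,0.003],"rot":[-0.002,-0.002,0]},{"offset":[0,0,0.002],"rot":[0,0,0]},{"offset":[0,0,0.001],"rot":[0,0,0]},{"offset":[0,0,0],"rot":[0,0,0]}]'

```text
time: 29.45
position: [0.4518, -0.3478, 0.2087]
tcp_rot: [[0.001, -1.0, 0.001], [-1.0, -0.001, -0.001], [0.001, -0.001, -1.0]]
ft_force: [0.4, -0.4, -1.1]
opening: 0.039
```

```bash
python3 go.py 0.451 -0.347 0.2085 -90
```

```text
t 29.45 p [ 0.4518 -0.3478  0.2087] grasp [ 0.452  -0.348   0.0377] F [ 0.4 -0.4 -1.1] open 0.039
shift [-0.0008  0.0008  0.0002] rot [-0.0011 -0.0009  0.0006]
```

>>> step_arm --plan '[{"offset":[0,0,0],"rot":[0,0,0]},{"offset":[0,0,0],"rot":[0,0,0]},{"offset":[0,0,0],"rot":[0,0,0]},{"offset":[0,0,-0.015],"rot":[0,0,0]},{"offset":[0,0,-0.035],"rot":[0,0,0]},{"offset":[0,0,-0.045],"rot":[0,0,0]},{"offset":[-0.012,-0.015,-0.01],"rot":[0,0,0]},{"offset":[-0.03,-0.036,0],"rot":[0,0,0]},{"offset":[-0.03,-0.036,0],"rot":[0,0,0]},{"offset":[-0.03,-0.036,0],"rot":[0,0,0]},{"offset":[-0.028,-0.036,0],"rot":[0,0,0]},{"offset":[-0.018,-0.022,0],"rot":[0,0,0]}]' --gripper 0.06

```text
time: 30.95
position: [0.6385, -0.1934, 0.3197]
tcp_rot: [[-0.003, -1.0, 0.002], [-1.0, 0.003, -0.001], [0.001, -0.002, -1.0]]
ft_force: [0.0, 0.1, -0.1]
opening: 0.06
```

>>> step_arm --plan '[{"offset":[0,0,0.015],"rot":[0,0,0]},{"offset":[0,0,0.01],"rot":[0,0,0]},{"offset":[0,0,0],"rot":[0,0,0]},{"offset":[0,0,0],"rot":[0,0,0]}]'

```text
time: 31.45
position: [0.6372, -0.1926, 0.2906]
tcp_rot: [[-0.001, -1.0, -0.003], [-1.0, 0.001, 0.0], [-0.0, 0.003, -1.0]]
ft_force: [-0.5, 0.5, -0.0]
opening: 0.0598
```

```bash
python3 go.py 0.6435 -0.1926 0.203 -90
```

```text
t 31.45 p [ 0.6372 -0.1926  0.2906] grasp [ 0.6367 -0.1925  0.1196] F [-0.5  0.5 -0. ] open 0.0598
shift [ 0.0001 -0.0066  0.0876] rot [ 0.0028  0.0003 -0.001 ]
```

>>> step_arm --plan '[{"offset":[0,-0.0065,0.015],"rot":[0.003,0,0]},{"offset":[0,0,0.03],"rot":[0,0,0]},{"offset":[0,0,0.02],"rot":[0,0,0]},{"offset":[0,0,0.012],"rot":[0,0,0]},{"offset":[0,0,0],"rot":[0,0,0]},{"offset":[0,0,0],"rot":[0,0,0]}]'

```text
time: 32.2
position: [0.6445, -0.1951, 0.211]
tcp_rot: [[-0.005, -1.0, 0.004], [-1.0, 0.005, -0.001], [0.001, -0.004, -1.0]]
ft_force: [-0.8, 0.1, 0.6]
opening: 0.0599
```

```bash
python3 go.py 0.6435 -0.1926 0.203 -90
```

```text
t 32.2 p [ 0.6445 -0.1951  0.211 ] grasp [ 0.6451 -0.1953  0.04  ] F [-0.8  0.1  0.6] open 0.0599
shift [-0.0025  0.001   0.008 ] rot [-0.0036 -0.0012 -0.0046]
```

>>> step_arm --plan '[{"offset":[-0.0025,0.001,0.005],"rot":[-0.003,-0.001,-0.004]},{"offset":[0,0,0.003],"rot":[0,0,0]},{"offset":[0,0,0],"rot":[0,0,0]},{"offset":[0,0,0],"rot":[0,0,0]}]'

```text
time: 32.7
position: [0.6442, -0.1924, 0.2045]
tcp_rot: [[0.0, -1.0, 0.004], [-1.0, -0.0, -0.001], [0.001, -0.004, -1.0]]
ft_force: [-0.4, -0.5, 0.8]
opening: 0.0598
```

>>> step_arm --plan '[{"offset":[0,0,0],"rot":[0,0,0]},{"offset":[0,0,0],"rot":[0,0,0]},{"offset":[0,0,0],"rot":[0,0,0]},{"offset":[0,0,0],"rot":[0,0,0]},{"offset":[0,0,0],"rot":[0,0,0]},{"offset":[0,0,0],"rot":[0,0,0]}]' --gripper 0.015

```text
time: 33.45
position: [0.6442, -0.1926, 0.2047]
tcp_rot: [[-0.0, -1.0, 0.004], [-1.0, 0.0, -0.001], [0.001, -0.004, -1.0]]
ft_force: [0.2, 0.2, 0.2]
opening: 0.0394
```

```bash
python3 go.py 0.508 -0.347 0.32 -90
```

```text
t 33.45 p [ 0.6442 -0.1926  0.2047] grasp [ 0.6449 -0.1927  0.0337] F [0.2 0.2 0.2] open 0.0394
shift [ 0.1546  0.1357 -0.1157] rot [-0.0039 -0.001  -0.0002]
```

>>> step_arm --plan '[{"offset":[0,0,-0.02],"rot":[0,0,0]},{"offset":[0,0,-0.035],"rot":[0,0,0]},{"offset":[0,0,-0.045],"rot":[0,0,0]},{"offset":[0.015,0.013,-0.005],"rot":[-0.003,0,0]},{"offset":[0.03,0.026,0],"rot":[0,0,0]},{"offset":[0.035,0.03,0],"rot":[0,0,0]},{"offset":[0.035,0.03,0],"rot":[0,0,0]},{"offset":[0.025,0.022,0],"rot":[0,0,0]},{"offset":[0.01,0.01,0],"rot":[0,0,0]},{"offset":[0,0,0],"rot":[0,0,0]},{"offset":[0,0,0],"rot":[0,0,0]}]'

```text
time: 34.83
position: [0.5063, -0.3471, 0.3179]
tcp_rot: [[0.0, -1.0, 0.001], [-1.0, -0.0, -0.001], [0.001, -0.001, -1.0]]
ft_force: [0.6, 0.6, -0.9]
opening: 0.0394
```

```bash
python3 go.py 0.508 -0.347 0.2087 -90;  python3 - <<'E'
from rig import cams
import cv2
im,d=cams.get_image("wrist"); cv2.imwrite("pics/w2.png",im)
E
```

```text
t 34.83 p [ 0.5063 -0.3471  0.3179] grasp [ 0.5065 -0.3474  0.1469] F [ 0.6  0.6 -0.9] open 0.0394
shift [-0.0003 -0.0015  0.1092] rot [-0.0014 -0.0014  0.0001]
```

View pics/w2.png

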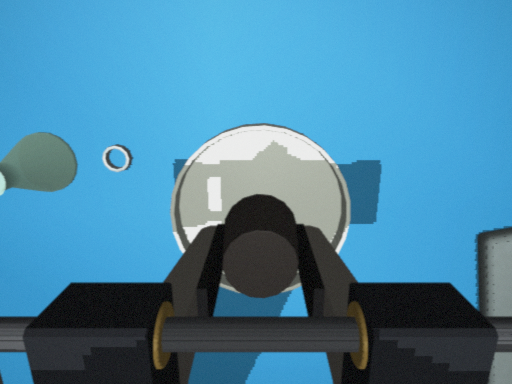

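Wrist view: the held stopper (260,250) hides the one already placed, and the dish looks centred. I'll check the placed one with the top camera.

```bash
python3 - <<'E'
from rig import cams
import cv2
im,d=cams.get_image("top"); cv2.imwrite("pics/t2.png",cv2.resize(im[120:280,290:460],None,fx=3.5,fy=3.5,interpolation=cv2.INTER_CUBIC))
E
```

```text
(no output)
```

View pics/t2.png

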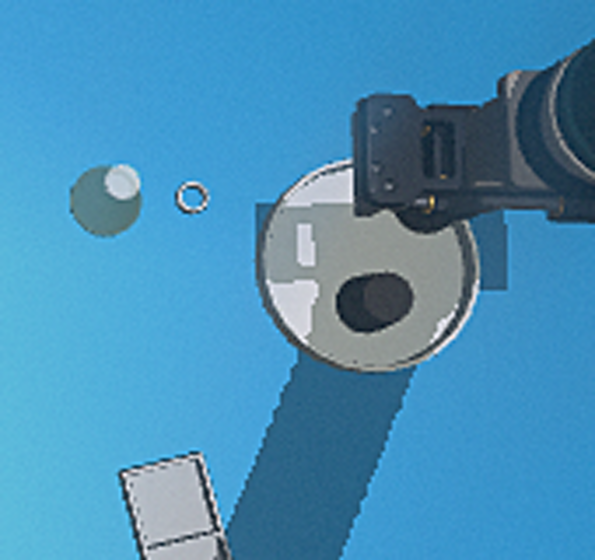

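The placed stopper stands upright in the near half of the dish, at (375,300), and the far half is free. Lowering the second one.

>>> step_arm --plan '[{"offset":[0,-0.0015,0.015],"rot":[0,0,0]},{"offset":[0,0,0.03],"rot":[0,0,0]},{"offset":[0,0,0.03],"rot":[0,0,0]},{"offset":[0,0,0.015],"rot":[0,0,0]},{"offset":[0,0,0],"rot":[0,0,0]},{"offset":[0,0,0],"rot":[0,0,0]}]'

```text
time: 35.67
position: [0.5117, -0.3428, 0.2227]
tcp_rot: [[0.008, -1.0, 0.002], [-1.0, -0.008, 0.0], [-0.0, -0.002, -1.0]]
ft_force: [-0.1, -0.6, -0.9]
opening: 0.0395
```

```bash
python3 go.py 0.508 -0.347 0.2087 -90
```

```text
t 35.67 p [ 0.5117 -0.3428  0.2227] grasp [ 0.5121 -0.3427  0.0517] F [-0.1 -0.6 -0.9] open 0.0395
shift [0.0042 0.0038 0.014 ] rot [-0.0023  0.0004  0.0083]
```

>>> step_arm --plan '[{"offset":[0.004,0.0035,0.005],"rot":[-0.002,0,0.008]},{"offset":[0,0,0.006],"rot":[0,0,0]},{"offset":[0,0,0.003],"rot":[0,0,0]},{"offset":[0,0,0],"rot":[0,0,0]}]'

```text
time: 36.17
position: [0.5085, -0.3479, 0.2102]
tcp_rot: [[-0.001, -1.0, 0.004], [-1.0, 0.001, -0.002], [0.002, -0.004, -1.0]]
ft_force: [0.8, -0.1, -0.8]
opening: 0.0396
```

```bash
python3 go.py 0.508 -0.347 0.2087 -90
```

```text
t 36.17 p [ 0.5085 -0.3479  0.2102] grasp [ 0.5091 -0.3483  0.0392] F [ 0.8 -0.1 -0.8] open 0.0396
shift [-0.0009  0.0005  0.0015] rot [-0.0035 -0.0021 -0.001 ]
```

Lower slightly, release, raise, and back away toward the start side.

>>> step_arm --plan '[{"offset":[0,0,0.0015],"rot":[-0.003,-0.002,0]},{"offset":[0,0,0],"rot":[0,0,0]},{"offset":[0,0,0],"rot":[0,0,0]}]'

```text
time: 36.55
position: [0.5088, -0.3479, 0.2089]
tcp_rot: [[-0.001, -1.0, 0.001], [-1.0, 0.001, -0.0], [0.0, -0.001, -1.0]]
ft_force: [-0.3, 0.3, -0.5]
opening: 0.0394
```

>>> step_arm --plan '[{"offset":[0,0,0],"rot":[0,0,0]},{"offset":[0,0,0],"rot":[0,0,0]},{"offset":[0,0,0],"rot":[0,0,0]},{"offset":[0,0,-0.015],"rot":[0,0,0]},{"offset":[0,0,-0.035],"rot":[0,0,0]},{"offset":[0,0,-0.045],"rot":[0,0,0]},{"offset":[0,0.01,-0.03],"rot":[0,0,0]},{"offset":[0.03,0.03,0],"rot":[0,0,0]},{"offset":[0.04,0.04,0],"rot":[0,0,0]},{"offset":[0.04,0.04,0],"rot":[0,0,0]},{"offset":[0.04,0.04,0],"rot":[0,0,0]},{"offset":[0.03,0.03,0],"rot":[0,0,0]}]' --gripper 0.06

```text
time: 38.05
position: [0.3186, -0.5301, 0.3487]
tcp_rot: [[0.01, -1.0, 0.012], [-1.0, -0.01, -0.008], [0.008, -0.012, -1.0]]
ft_force: [-0.3, 0.2, -0.3]
opening: 0.0597
```

>>> step_arm --plan '[{"offset":[0.02,0.02,0],"rot":[0,0,0]},{"offset":[0,0,0],"rot":[0,0,0]},{"offset":[0,0,0],"rot":[0,0,0]},{"offset":[0,0,0],"rot":[0,0,0]}]'

```text
time: 38.55
position: [0.2963, -0.5519, 0.352]
tcp_rot: [[0.006, -1.0, 0.014], [-1.0, -0.006, -0.011], [0.011, -0.013, -1.0]]
ft_force: [0.6, -0.1, -0.3]
opening: 0.06
```

```bash
python3 - <<'E'
from rig import cams,monitor
from h import *
print(monitor.state()["time"])
im,d=cams.get_image("top"); p=cams.camera_params("top"); np.savez("top1.npz",im=im,d=d,K=p["camera_matrix"],T=p["world_from_camera"])
cv2.imwrite("pics/t3.png",cv2.resize(im[60:310,80:450],None,fx=2.1,fy=2.1,interpolation=cv2.INTER_CUBIC))
_,_,P=world("top1.npz"); Q=P.reshape(-1,3)
def near(n,x,y,r,lo,c,yaw):
    m=(np.hypot(Q[:,0]-x,Q[:,1]-y)<r)&(Q[:,2]>lo)&(Q[:,2]<.12); q=Q[m]
    mid=(q.min(0)+q.max(0))/2; a=np.radians(yaw); R=np.array([[np.cos(a),np.sin(a)],[-np.sin(a),np.cos(a)]])
    print(n,len(q),mid[:2].round(4),"rel",(R@(mid[:2]-c)).round(4),"topz",np.median(q[:,2]).round(4),"std",q[:,2].std().round(4))
b=[.6317,-.0048]
near("bA",.6716,-.0028,.035,.07,b,2.94);near("bB",.5918,-.0069,.035,.07,b,2.94)
near("sB",.451,-.347,.027,.043,[.479,-.347],0);near("sA",.508,-.347,.027,.043,[.479,-.347],0)
near("boss",.4343,.3592,.045,.026,[.4343,.3592],3.3)
near("beaker",.5285,.1515,.05,.05,[.5289,.1508],0);near("flask",.5243,-.1549,.05,.055,[.5243,-.1549],0)
E
```

```text
38.55
bA 128 [ 0.6714 -0.0031] rel [ 0.0397 -0.0004] topz 0.0785 std 0.0019
bB 132 [ 0.5916 -0.0074] rel [-0.0402 -0.0005] topz 0.0787 std 0.0019
sB 174 [ 0.4495 -0.347 ] rel [-0.0295 -0.    ] topz 0.0493 std 0.0018
sA 170 [ 0.5081 -0.3472] rel [ 0.0291 -0.0002] topz 0.0491 std 0.0018
boss 153 [0.4353 0.3593] rel [0.001 0.   ] topz 0.0331 std 0.0027
beaker 116 [0.5287 0.1508] rel [-0.0002  0.    ] topz 0.0605 std 0.0038
flask 82 [ 0.5246 -0.155 ] rel [ 0.0003 -0.0001] topz 0.07 std 0.0024
```

View pics/t3.png

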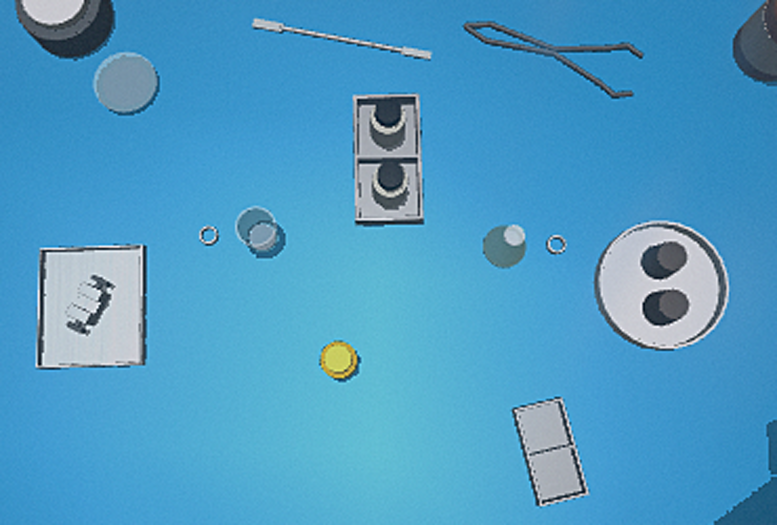

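The final view shows everything in place and the arm clear of the scene.

```bash
python3 -c "
from rig import ctrl; print(ctrl.finish_job())"
```

```text
the job is handed in; nothing more can be done
None
```

I sorted all five pieces into place and handed the job in at about 38.6 s of the 138 s allowed; no verdict was reported.

The last top-camera check, with calibration good to about 2 mm, showed everything within the limits, and none of the checks failed or disagreed:

| Piece | Where it ended up | Limit |
|---|---|---|
| Two bottles | upright on the bay floors, within 0.5 mm of the bay centres (tops at about 79 mm) | 18 mm |
| Two stoppers | wide end down on the dish floor, 29 mm either side of its centre (tops at about 49 mm) | 56 mm |
| Clamp boss | on the steel tray floor, about 1 mm from its centre | 60 mm (x), 50 mm (y) |
| Beaker and conical flask | still upright, moved less than 0.5 mm | 25 mm |

The arm was backed well away, touching nothing, when I handed in. I judged uprightness from the picture and the heights of the tops; I did not measure tilt angles directly.

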